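# Seat the locating post in the spring-plunger clamp

### The job

Take the blue post out of the grey storage block, carry it to the aluminium post clamp and slide it upright down the bore, past the side spring plunger, until its foot meets the stop hidden inside, whose depth was set by hand and can only be felt. Seat it there with a firm, held push of 15 to 20 N, never over 25 N, then let go so that the plunger grips it fully home. Leave the black spare post, the screw bin and the pen alone.

Things in the scene. Friction and masses are not known exactly. Their poses are not given: they have to be found in the camera images.
- post: The post to load: steel rod 14 mm diameter, 76 mm long, its lowest 8 mm tapering to a 6 mm foot; above it a blue collar 32 mm diameter (76 to 84 mm above the foot) and a blue round grip neck 16 mm diameter (84 to 120 mm). 0.11 to 0.2 kg. Origin: centre of the foot, z up. Hangs upright by its collar in the storage block, foot 6 mm above the table
- post_grip (a point): Middle of the blue grip neck, on the axis, 103 mm above the foot. Fingertips just above the collar bear on it and cannot slip down the neck when pushing
- spare: The black spare post, same shape and size as the blue one; origin at its foot; stands in the other hole of the storage block, to be left alone
- rack: Grey plastic storage block, fixed, 60 (x) by 160 (y) by 82 mm tall, with two upright 20 mm through holes 80 mm apart along its y axis at 40 mm either side of its middle. Origin: centre of the underside. Which post is in which hole varies
- clamp: Fixed aluminium block 40 by 40 mm, 96 mm tall, on a dark flange 90 (x) by 70 (y) by 8 mm, with an upright 16 mm bore in its top. In the bore is a rigid stop, hand-set somewhere 26 to 70 mm below the mouth, not measured. A brass plunger barrel, 16 mm diameter, with red knob sticks out 25 mm at the -x side, 82 mm above the table. Origin: centre of the underside
- bore_mouth (a point): Centre of the bore at its top opening (2 mm chamfer), 96 mm above the table. With the foot on the stop, the collar's underside stands 6 to 50 mm above this point
- plunger (a joint): How far the spring plunger is pushed outward, m: 0 = nose out, sticking 5.5 mm into the bore 14 mm below the mouth; about 0.0025 with the rod beside it; 0.008 at most. Spring 3 N at 0, 5 N at 0.0025, pressing the rod on the far wall. Pushing the foot past it takes about 4 to 10 N down, sliding on 3 to 8 N; on the stop the force rises at once
- bin: Loose open blue bin of screws, 100 by 150 by 60 mm, to be left alone; origin: centre of the underside
- pen: Loose white marker pen with black cap lying on the table, 135 mm long (its y axis), 14 by 12 mm, to be left alone; origin: middle of its underside

How it is judged (in metres and radians):
On the way, in this order (a step that is already met when the one before it is completed fails the run):
1. the blue post is drawn out of the storage block, upright (height (world z) of post_foot above 0.084 m and angle between post's own z axis and vertical below 0.3 rad), for 0.1 s.
2. the post stands upright in the clamp's bore with its rod past the plunger nose, the plunger pushed back (horizontal distance between post and clamp below 0.004 m and angle between post's own z axis and vertical below 0.1 rad and value of joint plunger above 0.0015 m and z of post_foot in the frame of bore_mouth below -0.02 m), for 0.1 s.
3. the post is held pressed on the stop with more than 6 N (contact force between post and stop_c0 above 6 N), for 0.1 s.
At the end, for the whole second after the job is handed in: The blue post, released and at rest, stands upright in the bore (axes within 4 mm, tilt under 0.1 rad), its foot on the hidden stop (gap under about 1.5 mm), the plunger pushed back over 1.5 mm and pressing it with over 2 N; spare post, bin and pen within 20 mm of their starts (horizontal distance between post and clamp below 0.004 m and angle between post's own z axis and vertical below 0.1 rad and distance between post_foot and stop_c0 below 0.0037 m and value of joint plunger above 0.0015 m and contact force between post and plunger above 2 N and linear speed of post below 0.01 m/s and contact force between the fingers and post below 0.1 N); the robot touches nothing.
It fails at once if the post pressed on the stop inside the clamp with more than 25 N (contact force between post and stop_c0 above 25 N).
It fails at once if the post or the robot forced against the clamp, all contacts with it added up, with more than 60 N (contact force between any of post, the arm, the fingers and clamp above 60 N).
It fails at once if the spare post, screw bin or pen was moved more than 20 mm (distance of any of spare, bin, pen from where it was at the start of the episode above 0.02 m).
It also fails if it takes over 72 s, if anything falls off the work surface, if the arm or the gripper's body presses on something with over 40 N, if the wrist force passes 120 N, or if a joint passes its speed limit or range.

### The arm

A 6-joint arm with a two-finger parallel gripper is mounted at the origin on the work surface. World frame = base frame: x ahead of the robot, y to its left, z up, the work surface at z = 0. Lengths are in mm, angles in rad, forces in N, time in s.
With the tool pointing down it reaches from about 300 to 850 mm from the base axis. Payload 5.4 kg.
Tool frame: the origin (TCP) lies midway between the tips of the shut fingers; the grasp point (between the pads) lies 19 mm behind it (arm.grasp_offset is the distance from the TCP to the grasp point, in mm); z points along the fingers, y is the line along which they close (so a half turn about z gives the same grasp; the last joint's range is limited). The gripper opens to 85 mm and grips with 20 to 120 N. Pads are 22 mm wide; open, the fingers measure 114 mm over their backs; the gripper's body (76 mm by 85 mm) begins 54 mm behind the grasp point. The pads swing forward as they close: fully open they stand 13 mm farther back than shut.
Start: joints at [0.998, 0.158, 1.597, -0, 1.386, -0.21], TCP at [204.072, 537.551, 231.299] pointing down, gripper open.
Joint ranges: [-2.91, 2.91], [-0.94, 2.29], [0.18, 2.7], [-1.29, 4.43], [0.17, 2.64], [-3, 3]. Speed limits (rad/s): [2.57, 2.57, 3.14, 3.14, 3.14, 3.14].

### API

Orientations are given as [roll, pitch, yaw] about the fixed x, y, z axes, in that order (R = Rz(yaw) Ry(pitch) Rx(roll)).
In Python, from plant import arm, viewer gives the robot as it stands.
- The arm moves only by the tool step_arm, never from a script. Its argument "moves" is a list that holds one entry, the list of rows, each a list of 4 numbers: the shift along the tool's x, y, z in cm, then the turn about the tool's z in degrees. In form: [[[x, y, z, yaw], ...]]. A call has 1 to 20 rows; each row shifts and turns the commanded pose from where the row before left it, along the tool's axes as they then stand; what a row does not reach is not made up. A row lasts 1/8 s, in which the tool goes at most 62.5 mm and 10.7 degrees, less where a joint would pass 70% of its speed; a pose out of reach is approached as far as the arm can. A call with a gripper value outside its range is refused whole. "fingers" is the finger opening in cm, from 0 to 8.54, set as the call begins (left out, the last holds). The fingers move at their own pace and stop on an object; "squeeze" is the grip in N (left out, the last holds). Time passes only in rows, so rows that do not move let the fingers close. It gives the time, the measured TCP pose, the force, the opening and the grip force at its end, in the units of the state.
- arm.state(): the state, without advancing time (a new reading comes with each control period).
- viewer.read_camera(name): name is "scene" or "top" or "wrist"; returns a dict with "color" (400x640x3 uint8, red, green, blue), "range_z" (400x640 float32, mm along the optical axis (not along the pixel's ray), 0 where there is no reading), "fx", "fy", "cx", "cy" (pixels), "dist_coeffs" ([k1, k2, p1, p2, k3] as OpenCV has them; the pictures are not rectified), "cam_to_world" (4x4, takes a point from camera to world coordinates); the wrist camera has in their place "mount" (4x4, takes a point from camera to tool coordinates, whose origin is the TCP and whose axes are the flange's). Camera axes: x right, y up, looking along -z (the intrinsics and any distortion apply to the point x, -y, -z); pixel columns grow to the right and rows downward; lengths in mm; the calibration is good to about 2 mm. A picture is of the moment at which its call begins: read the wrist's pose just before it.
- arm.finish_job(): hands the job in; it is judged then, once.
The state is a dict: "clock": time; "qpos": joint angles; "qd": joint speeds; "joint_efforts": joint torques, N m; "eef_pos": TCP position; "tool_rot": TCP orientation; "ft_force": force on the tool from outside, world axes, zero at the start; "wrist_torque": the same for the moment, N m; "finger_gap": finger opening in mm; "grip_force": force on a finger pad.
Only numpy, scipy, OpenCV 4.12 (cv2) and the standard library are available. Lean on these libraries where they do the work, as an engineer would, in place of code of your own. Each camera call takes 0.05 s, during which the arm holds its last target. There are 200 camera calls.

## Working session

There is one attempt and no reset: what is moved stays moved. The work goes in short steps, Python scripts to look and compute and a tool call to move; the robot and the scene stay as the last step left them, time stands still between calls to the robot, and variables do not carry over. Pictures are saved under pics/ and viewed, at most 10 in all, crops included, and the job is handed in when it is done.

Besides the shell and the picture viewer there is one more tool, called after "Call:" by a JSON object that holds its "name" and its "arguments", one argument or row to a line. step_arm: Moves the arm, as the interface text tells. Its arguments: {"type":"object","properties":{"moves":{"type":"array"},"fingers":{"type":"number"},"squeeze":{"type":"number"}},"required":["moves"]}

```bash
mkdir -p pics; cat > h.py <<'E'
import numpy as np, cv2
from plant import arm, viewer
from scipy.spatial.transform import Rotation as R
def tcp():
    s=arm.state(); T=np.eye(4); T[:3,:3]=R.from_euler('xyz',s['tool_rot']).as_matrix(); T[:3,3]=s['eef_pos']; return T
def cam(name):
    T=tcp(); c=viewer.read_camera(name)
    c['T']=np.array(c['cam_to_world']) if 'cam_to_world' in c else T@np.array(c['mount'])
    return c
def rays(c,uv):
    K=np.array([[c['fx'],0,c['cx']],[0,c['fy'],c['cy']],[0,0,1.]])
    p=cv2.undistortPoints(np.array(uv,float).reshape(-1,1,2),K,np.array(c['dist_coeffs'],float)).reshape(-1,2)
    d=np.c_[p[:,0],-p[:,1],-np.ones(len(p))]
    return c['T'][:3,3], d@c['T'][:3,:3].T
def plane(c,uv,z):
    o,d=rays(c,uv); return o+d*((z-o[2])/d[:,2])[:,None]
def depth(c,uv):
    o,d=rays(c,uv); uv=np.array(uv,int).reshape(-1,2); return o+d*c['range_z'][uv[:,1],uv[:,0]][:,None]
E
python3 - <<'E'
from h import *
print({k:np.round(v,3) for k,v in arm.state().items()}, arm.grasp_offset)
for n in ['scene','top','wrist']:
    c=cam(n); cv2.imwrite(f'pics/{n}0.png',c['color'][:,:,::-1]); print(n,c['T'].round(3).tolist(),c['fx'],c['dist_coeffs'])
a=[cv2.imread(f'pics/{n}0.png') for n in ['scene','top']]
E
```

```text
{'clock': np.float64(0.0), 'qpos': array([ 0.998,  0.159,  1.598, -0.   ,  1.386, -0.21 ]), 'qd': array([-0.002, -0.001, -0.002, -0.001,  0.001, -0.002]), 'joint_efforts': array([ 2.0000e-03, -3.9601e+01, -3.3143e+01, -0.0000e+00,  9.0000e-03,
       -0.0000e+00]), 'eef_pos': array([203.74 , 537.043, 230.287]), 'tool_rot': array([-3.14 , -0.   ,  2.779]), 'ft_force': array([-0.272, -0.756, -0.348]), 'wrist_torque': array([-0.009,  0.029,  0.011]), 'grip_force': np.float64(0.0), 'finger_gap': np.float64(85.492)} 18.700000000000003
scene [[0.111, -0.638, 0.762, 1079.97], [0.994, 0.077, -0.08, -46.912], [-0.008, 0.766, 0.643, 520.685], [0.0, 0.0, 0.0, 1.0]] 370.48768337833843 [-0.08775873  0.          0.          0.          0.        ]
top [[0.021, 0.996, -0.084, 536.944], [-1.0, 0.02, -0.016, 13.063], [-0.015, 0.085, 0.996, 906.225], [0.0, 0.0, 0.0, 1.0]] 466.2102542607467 [-0.00571334  0.          0.          0.          0.        ]
wrist [[0.354, -0.893, -0.278, 131.724], [0.935, 0.338, 0.108, 565.243], [-0.003, -0.298, 0.955, 372.366], [0.0, 0.0, 0.0, 1.0]] 321.630782992253 [-0.03056293  0.          0.          0.          0.        ]
```

View pics/top0.png

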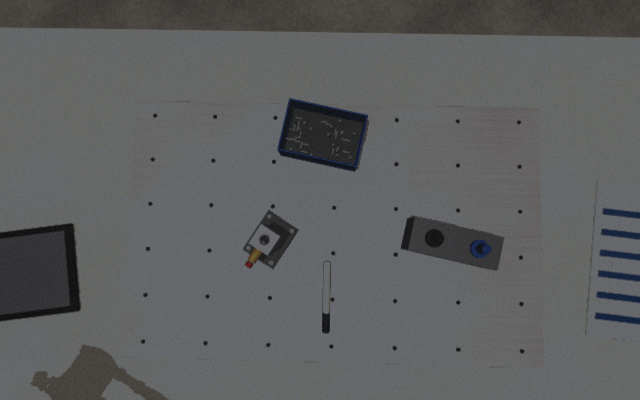

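View pics/scene0.png

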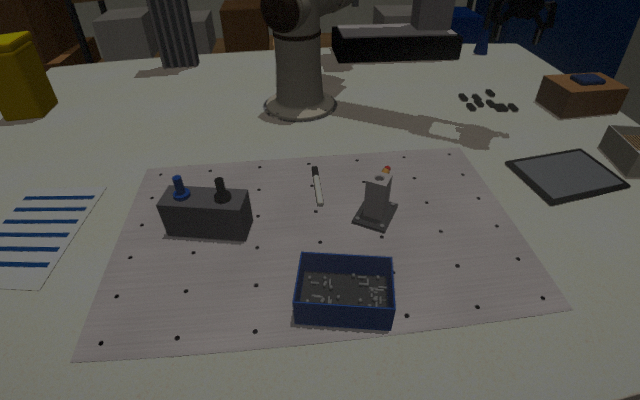

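Top view: the blue post is at (481,248), the spare at (434,238), the clamp bore at (264,240) with its knob at (250,264), and the pen at (326,297). In the scene view the blue post is at (180,188) and the clamp top at (379,179).

```bash
python3 - <<'E'
from h import *
def tri(a,ua,b,ub):
    o1,d1=rays(a,[ua]);o2,d2=rays(b,[ub]);d1=d1[0];d2=d2[0]
    A=np.c_[d1,-d2];t=np.linalg.lstsq(A,o2-o1,rcond=None)[0]
    p,q=o1+t[0]*d1,o2+t[1]*d2; return ((p+q)/2).round(1),np.linalg.norm(p-q).round(2)
t=cam('top');s=cam('scene')
def comp(c,lo,hi,box):
    x0,y0,x1,y1=box; h=cv2.cvtColor(c['color'],cv2.COLOR_RGB2HSV)[y0:y1,x0:x1]
    m=cv2.inRange(h,lo,hi); n,l,st,ce=cv2.connectedComponentsWithStats(m); 
    i=1+np.argmax(st[1:,4]); return ce[i]+[x0,y0], st[i]+np.array([x0,y0,0,0,0]), (l==i)
bt=comp(t,(100,120,40),(130,255,255),(455,220,510,275)); bs=comp(s,(100,120,40),(130,255,255),(150,160,210,215))
print(bt[:2],bs[:2])
# collar: ellipse bbox. top: width of bbox
# clamp top bright face
for c,b,name in((t,(235,205,300,275),'t'),(s,(350,155,410,230),'s')):
    h=cv2.cvtColor(c['color'],cv2.COLOR_RGB2GRAY); x0,y0,x1,y1=b
    cv2.imwrite(f'pics/c_{name}.png',cv2.resize(c['color'][y0:y1,x0:x1,::-1],None,fx=6,fy=6,interpolation=cv2.INTER_CUBIC))
    print(name,'knob',comp(c,(0,150,80),(8,255,255),b)[0])
for c,b,name in((t,(400,205,510,275),'t'),(s,(155,165,260,240),'s')):
    x0,y0,x1,y1=b
    cv2.imwrite(f'pics/r_{name}.png',cv2.resize(c['color'][y0:y1,x0:x1,::-1],None,fx=5,fy=5,interpolation=cv2.INTER_CUBIC))
a=[cv2.imread(f'pics/{n}.png') for n in('c_t','c_s','r_t','r_s')]
W=np.zeros((600,800,3),np.uint8)
for im,(x,y) in zip(a,[(0,0),(400,0),(0,300),(400,300)]):
    im=cv2.resize(im,None,fx=min(400/im.shape[1],300/im.shape[0]),fy=min(400/im.shape[1],300/im.shape[0])); W[y:y+im.shape[0],x:x+im.shape[1]]=im; print(im.shape)
cv2.imwrite('pics/mont.png',cv2.convertScaleAbs(W,alpha=1.6))
# planes
print('bore',plane(t,[(264,240)],96),'knob',plane(t,[(250,264)],82),'post@110',plane(t,[(481,248)],100),'spare',plane(t,[(434,238)],100))
print('pen',plane(t,[(327,262),(326,332)],6))
print(tri(t,(264,240),s,(379,179)), tri(t,bt[0],s,bs[0]))
print('depth',depth(t,[(258,234),(270,238),(460,240),(481,248),(450,225)]).round(1), plane(t,[(415,216),(503,238),(498,270),(404,248)],82).round(1))
E
```

```text
(array([480.05829596, 248.47982063]), array([471, 240,  20,  18, 223])) (array([181.00854701, 193.92307692]), array([173, 188,  17,  13, 117]))
t knob [247.90909091 264.36363636]
s knob [387.1 167. ]
(300, 279, 3)
(300, 240, 3)
(255, 400, 3)
(286, 400, 3)
bore [[529.18105164 122.78317028  96.        ]] knob [[486.52297118 148.0050719   82.        ]] post@110 [[ 523.53825601 -250.36291862  100.        ]] spare [[ 538.90695549 -170.08323237  100.        ]]
pen [[488.9748517   12.77446065   6.        ]
 [357.52926255  12.00432266   6.        ]]
(array([529. , 122.8,  90.6]), np.float64(1.44)) (array([ 522.5, -253.9,   85.6]), np.float64(0.81))
depth [[ 539.3  133.5   96.4]
 [ 532.9  112.6   95.3]
 [ 536.4 -220.4   79.3]
 [ 523.9 -244.   119.4]
 [ 562.3 -202.1   82.3]] [[ 576.9 -140.7   82. ]
 [ 541.5 -294.8   82. ]
 [ 485.7 -285.5   82. ]
 [ 520.4 -121.7   82. ]]
```

View pics/mont.png

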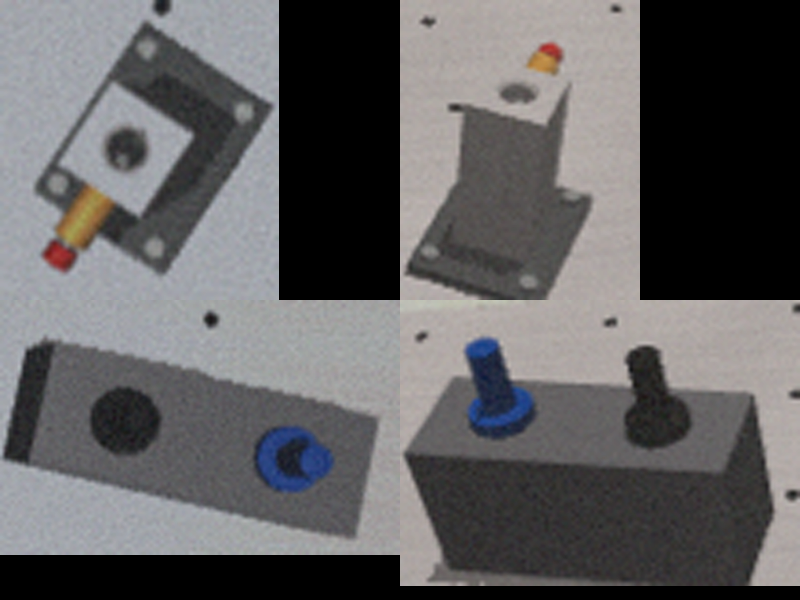

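The collar triangulates to about (523,-248) and z≈86, and the rack yaw is about -12°. I'll turn the fingers across the rack and go above the post for a closer look.

Call:
{"name": "step_arm", "arguments": {
  "moves": [
    [[0, 0, 0, 10.2], [0, 0, 0, 10.2], [0, 0, 0, 10.2], [0, 0, 0, 10.2], [0, 0, 0, 10.2], [0, 0, 0, 10.2], [0, 0, 0, 10.2], [0, 0, 0, 10.2], [-5, 3.43, 0, 0], [-5, 3.43, 0, 0], [-5, 3.43, 0, 0], [-5, 3.43, 0, 0], [-5, 3.43, 0, 0], [-5, 3.43, 0, 0], [-5, 3.43, 0, 0], [-5, 3.43, 0, 0], [-5, 3.43, 0, 0], [-5, 3.43, 0, 0], [-5, 3.43, 0, 0], [-5, 3.43, 0, 0]]
  ]
}}

```text
clock: 2.75
eef_pos: [477.8, -138.9, 231.4]
tool_rot: [3.141, -0.0, 1.354]
ft_force: [1.2, -0.1, 1.1]
finger_gap: 85.2
grip_force: 0.0
```

Call:
{"name": "step_arm", "arguments": {
  "moves": [
    [[-5, 3.43, 0, 0], [-5, 3.43, 0, 0], [0, 0, 0, 0], [0, 0, 0, 0]]
  ]
}}

```text
clock: 3.25
eef_pos: [522.7, -248.7, 230.9]
tool_rot: [-3.141, -0.001, 1.354]
ft_force: [-0.7, 0.6, -0.2]
finger_gap: 85.4
grip_force: 0.0
```

```bash
python3 - <<'E'
from h import *
s=arm.state();print(s['clock'],s['eef_pos'],s['tool_rot'],s['qpos'].round(2) if hasattr(s['qpos'],'round') else s['qpos'])
c=cam('wrist');np.save('pics/w1.npy',c,allow_pickle=True);cv2.imwrite('pics/w1.png',cv2.convertScaleAbs(c['color'][:,:,::-1],alpha=1.5))
E
```

```text
3.25 [ 522.67295294 -248.71339041  230.90601443] [-3.14062806e+00 -8.39424134e-04  1.35441547e+00] [-0.65  0.17  1.59  0.    1.39 -0.44]
```

View pics/w1.png

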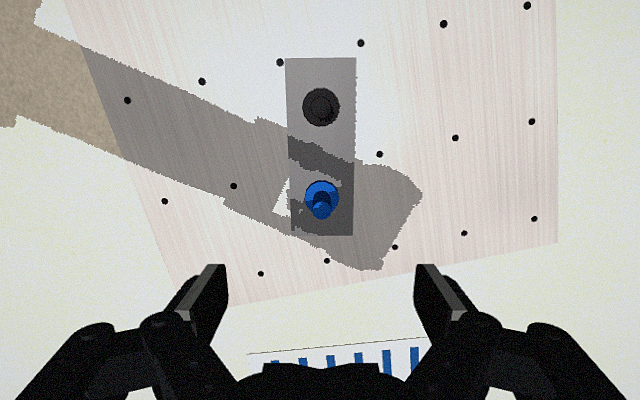

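The wrist view shows the blue collar near (322,195), the neck top near (322,210) and the spare at (321,107). The rack edges run vertically in the image, so the yaw is right.

```bash
cat >> h.py <<'E'
def blue(c,box):
    x0,y0,x1,y1=box; h=cv2.cvtColor(c['color'],cv2.COLOR_RGB2HSV)[y0:y1,x0:x1]
    m=cv2.inRange(h,(98,120,40),(130,255,255)); return m
E
python3 - <<'E'
from h import *
c=np.load('pics/w1.npy',allow_pickle=True).item()
m=blue(c,(290,165,355,235)); ys,xs=np.nonzero(m); print(xs.min()+290,xs.max()+290,ys.min()+165,ys.max()+165)
for y in range(ys.min(),ys.max()+1,3): r=xs[ys==y]; print(y+165,r.min()+290,r.max()+290)
D=depth(c,np.c_[xs+290,ys+165]); z=D[:,2]; print(np.histogram(z,bins=np.arange(60,140,5)))
for lo,hi in((86,96),(120,132)):
    k=(z>lo)&(z<hi); print(lo,k.sum(),D[k].mean(0).round(1),D[k].min(0).round(1),D[k].max(0).round(1))
print(plane(c,[(286,59),(356,57),(352,235),(292,233)],82).round(1))
E
```

```text
304 338 180 219
180 324 325
183 314 328
186 309 333
189 307 335
192 306 337
195 305 338
198 304 338
201 305 338
204 306 337
207 308 335
210 310 332
213 313 330
216 315 328
219 321 322
(array([  0,   0,   0,   0,   6, 403, 106,  12,  16,  20,  20,  14, 103,
       188,   0]), array([ 60,  65,  70,  75,  80,  85,  90,  95, 100, 105, 110, 115, 120,
       125, 130, 135]))
86 510 [ 522.3 -248.2   89.5] [ 506.2 -265.7   87.1] [ 537.  -236.7   95.7]
120 291 [ 521.6 -251.8  125.1] [ 513.9 -260.3  120.1] [ 529.3 -244.3  127. ]
[[ 518.  -130.3   82. ]
 [ 575.3 -141.3   82. ]
 [ 542.3 -297.4   82. ]
 [ 485.6 -282.8   82. ]]
```

Call:
{"name": "step_arm", "arguments": {
  "moves": [
    [[-0.35, -0.04, 2.8, 0], [0, 0, 2.8, 0], [0, 0, 2.8, 0], [0, 0, 2.8, 0], [0, 0, 1.7, 0], [0, 0, 1.0, 0], [0, 0, 0, 0], [0, 0, 0, 0]]
  ]
}}

```text
clock: 4.3
eef_pos: [522.5, -253.0, 93.5]
tool_rot: [3.14, 0.001, 1.355]
ft_force: [-0.1, -0.4, -0.9]
finger_gap: 85.2
grip_force: 0.0
```

Call:
{"name": "step_arm", "arguments": {
  "moves": [
    [[0, 0, 0, 0], [0, 0, 0, 0], [0, 0, 0, 0], [0, 0, 0, 0], [0, 0, 0, 0], [0, 0, 0, 0], [0, 0, 0, 0], [0, 0, 0, 0]]
  ],
  "fingers": 0.8,
  "squeeze": 60
}}

```text
clock: 5.3
eef_pos: [522.0, -252.6, 92.5]
tool_rot: [3.141, 0.0, 1.355]
ft_force: [0.4, -0.2, 1.6]
finger_gap: 14.5
grip_force: 58.4
```

Call:
{"name": "step_arm", "arguments": {
  "moves": [
    [[0, 0, -0.5, 0], [0, 0, -1, 0], [0, 0, -2, 0], [0, 0, -2, 0], [0, 0, -2, 0], [0, 0, -2, 0], [0, 0, -2, 0], [0, 0, -2, 0], [0, 0, -1.5, 0], [0, 0, 0, 0]]
  ]
}}

```text
clock: 6.55
eef_pos: [522.4, -252.9, 243.9]
tool_rot: [3.139, 0.001, 1.355]
ft_force: [-0.3, -0.1, -2.2]
finger_gap: 14.7
grip_force: 58.5
```

```bash
python3 - <<'E'
from h import *
T=tcp();s=arm.state();print(s['clock'],s['eef_pos'],s['ft_force'],s['qpos'])
# look pose: bore (529,122.8) at tool +x 70mm, same yaw
R0=T[:3,:3]; tgt=np.array([529,122.8,0])-70*R0[:,0]; d=tgt-T[:3,3]; print('tool shift cm',(R0.T@(d*[1,1,0]))/10)
E
```

```text
6.55 [ 522.39179206 -252.94224948  243.86748645] [-0.26921017 -0.12452977 -2.2231149 ] [-6.59006032e-01  1.61629971e-01  1.56840402e+00  1.31325215e-06
  1.40872525e+00 -4.42799337e-01]
tool shift cm [29.84116426 -7.41516738 -0.05518142]
```

Call:
{"name": "step_arm", "arguments": {
  "moves": [
    [[2.5, -0.6, 0, 0], [4.2, -1.1, 0, 0], [4.2, -1.1, 0, 0], [4.2, -1.1, 0, 0], [4.2, -1.1, 0, 0], [4.2, -1.1, 0, 0], [4.2, -1.0, 0, 0], [2.1, -0.4, 0, 0], [0, 0, 0, 0], [0, 0, 0, 0]]
  ]
}}

```text
clock: 7.8
eef_pos: [511.8, 54.7, 241.6]
tool_rot: [-3.14, 0.0, 1.355]
ft_force: [0.8, 0.2, -1.5]
finger_gap: 14.7
grip_force: 58.6
```

```bash
python3 - <<'E'
from h import *
s=arm.state();print(s['clock'],s['eef_pos'],s['tool_rot'],s['ft_force'])
c=cam('wrist');np.save('pics/w2.npy',c,allow_pickle=True);cv2.imwrite('pics/w2.png',cv2.convertScaleAbs(c['color'][:,:,::-1],alpha=1.5))
E
```

```text
7.8 [511.83344441  54.67703321 241.63471328] [-3.14034011e+00  4.37735188e-04  1.35489233e+00] [ 0.79067344  0.19447609 -1.48801195]
```

View pics/w2.png

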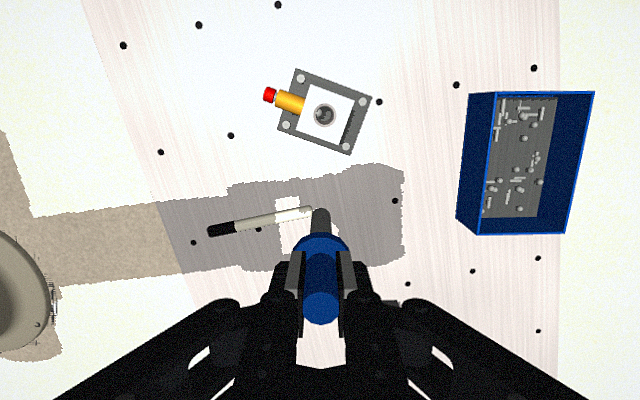

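The wrist view shows the bore at (324,115), the held post's neck top at (321,308), its collar at (321,250) and its rod tip near (321,212). The pen is at (260,222) and the bin is far right.

```bash
cat >> h.py <<'E'
def bore(c,box):
    x0,y0,x1,y1=box; g=cv2.GaussianBlur(cv2.cvtColor(c['color'],cv2.COLOR_RGB2GRAY),(3,3),0)[y0:y1,x0:x1]
    t,m=cv2.threshold(g,0,255,cv2.THRESH_BINARY+cv2.THRESH_OTSU)
    m=cv2.bitwise_not(m); out=[]
    for k in cv2.findContours(m,cv2.RETR_LIST,cv2.CHAIN_APPROX_NONE)[0]:
        if len(k)>=20:
            e=cv2.fitEllipse(k); out.append((np.array(e[0])+[x0,y0],e[1]))
    return t,out
E
python3 - <<'E'
from h import *
c=np.load('pics/w2.npy',allow_pickle=True).item()
t,o=bore(c,(304,97,344,133)); print(t)
for e in o: print(e, plane(c,[e[0]],96).round(1))
h=c['range_z']
D=depth(c,[(x,y) for y in (100,128) for x in(310,320,335)]);print(D.round(1))
g=cv2.cvtColor(c['color'],cv2.COLOR_RGB2GRAY)
for y in range(202,236,3): print(y,g[y,300:344:2])
z0=c['T'][2,3]
m=blue(c,(290,230,355,330));ys,xs=np.nonzero(m);D=depth(c,np.c_[xs+290,ys+230]);z=D[:,2];print(np.histogram(z,bins=np.arange(215,285,5)))
k=z>268;print('necktop',D[k].min(0),D[k].max(0),D[k].mean(0)); k=(z>228)&(z<243);print('collar',D[k].min(0),D[k].max(0))
yy,xx=np.mgrid[200:236,300:344];uv=np.c_[xx.ravel(),yy.ravel()];D=depth(c,uv);k=(D[:,2]>120)&(D[:,2]<225)
P=D[k];print('rod',k.sum())
for a in range(145,230,8):
    q=P[(P[:,2]>=a)&(P[:,2]<a+8)]
    if len(q):print(a,len(q),((q.min(0)+q.max(0))/2).round(1),(q.max(0)-q.min(0)).round(1))
print('tcp',tcp()[:3,3])
E
```

```text
118.0
(array([323.99956322, 114.53299904]), (18.713842391967773, 19.682941436767578)) [[528.5 122.4  96. ]]
[[519.4 136.6  94.5]
 [527.7 134.8  96.8]
 [540.3 132.1  94.8]
 [514.1 113.8  93.8]
 [522.7 112.   95.4]
 [535.5 109.3  97. ]]
202 [ 92 104 110 101 106 110 107 107  99 107 108 106 103 109 109 107 108 107
 103 104 114 108]
205 [102 106 109  77  65  98 109 104 101 103 109 110 109 109 111 101 100 103
 101 103 108 111]
208 [ 87 100 108 110 114  98  92 108 185  98  24  35  74 106 108  99 100 104
 105 103 101 108]
211 [121 121 117 131 179 173  58  27  42  38  35  37  40  29  63 109 100 104
 101 103 102 109]
214 [171 172 170 170 170 173  40  41  33  40  41  43  45  42  37  95 107 103
 104  97 100 107]
217 [165 150 146 138 170 163  24  37  40  40  45  32  35  37  37  50 103 102
 100 104 102 104]
220 [163 167 160 159 163 170  30  36  36  38  37  33  37  44  36  46 106 103
  97 104  99 101]
223 [163 165 167 161 162 167  33  37  38  37  39  42  34  36  39  51 176  96
 100 105 104  99]
226 [163 161 171 156 161 131  37  38  42  45  45  36  40  36  40  48 181 166
  93 104 102 102]
229 [167 1
[... 310 characters left out ...]
5, 129, 140, 162, 177, 192, 953, 186]), array([215, 220, 225, 230, 235, 240, 245, 250, 255, 260, 265, 270, 275,
       280]))
necktop [503.37712228  47.45511724 268.00860797] [527.42961998 130.0564811  383.52597493] [511.47685859  57.69559418 275.04847456]
collar [499.82585013  56.05352465 230.66697958] [525.97564019  71.56449104 242.965919  ]
rod 451
161 50 [510.9  58.2 165. ] [13.5  7.1  7.3]
169 73 [511.   58.7 173. ] [13.4  6.6  8. ]
177 75 [511.3  57.6 181. ] [12.8  8.6  7.9]
185 81 [510.9  58.3 188.9] [13.7  7.8  7.9]
193 101 [511.1  58.8 197. ] [13.2  6.7  8. ]
201 70 [511.8  59.2 204.6] [11.6  6.2  7.2]
209 1 [513.2  61.9 209.4] [0. 0. 0.]
tcp [512.05902697  54.27798282 241.82442806]
```

```bash
python3 - <<'E'
from h import *
c=np.load('pics/w2.npy',allow_pickle=True).item()
T=tcp();x=T[:3,0];O=T[:3,3]
m=blue(c,(290,285,355,335));ys,xs=np.nonzero(m)
for y in range(285,333,4):
    r=xs[ys+285==y]; print(y,(r.min()+290,r.max()+290) if len(r) else None,end=' ')
print('max row',ys.max()+285)
q=plane(c,[(321,208.5)],163)[0]-7*x; print('axis at ring',q.round(1),'tool',(T[:3,:3].T@(q-O)).round(1))
q=plane(c,[(320.7,ys.max()+285.5)],275)[0]+8*x; print('necktop from low edge',q.round(1),'tool',(T[:3,:3].T@(q-O)).round(1))
q=plane(c,[(321,217),(321,226)],185);print(q.round(1),((q-O)@T[:3,:3]).round(1))
b=np.array([528.5,122.4,96]);print('bore-tcp in tool',(T[:3,:3].T@(b-O)).round(1))
E
```

```text
285 (np.int64(305), np.int64(336)) 289 (np.int64(304), np.int64(337)) 293 (np.int64(304), np.int64(337)) 297 (np.int64(303), np.int64(337)) 301 (np.int64(303), np.int64(338)) 305 (np.int64(303), np.int64(338)) 309 (np.int64(303), np.int64(338)) 313 (np.int64(303), np.int64(338)) 317 (np.int64(305), np.int64(335)) 321 (np.int64(310), np.int64(331)) 325 None 329 None max row 324
axis at ring [510.9  54.  163. ] tool [-0.5 -1.  78.8]
necktop from low edge [511.2  56.  275. ] tool [  1.5  -1.2 -33.2]
[[512.7  62.  185. ]
 [511.3  55.9 185. ]] [[ 7.7 -1.  56.8]
 [ 1.5 -1.  56.8]]
bore-tcp in tool [ 70.1   1.5 145.8]
```

Call:
{"name": "step_arm", "arguments": {
  "moves": [
    [[1.5, 0.05, 0, 0], [2, 0.1, 0, 0], [2, 0.1, 0, 0], [1.2, 0, 0, 0], [0.35, 0, 0, 0], [0, 0, 1.5, 0], [0, 0, 1.5, 0], [0, 0, 1.0, 0], [0, 0, 0.5, 0], [0, 0, 0, 0], [0, 0, 0, 0]]
  ]
}}

```text
clock: 9.22
eef_pos: [530.4, 122.9, 197.9]
tool_rot: [3.141, -0.0, 1.355]
ft_force: [0.3, -0.4, -1.1]
finger_gap: 14.3
grip_force: 58.6
```

```bash
python3 - <<'E'
from h import *
s=arm.state();print(s['clock'],s['eef_pos'],s['tool_rot'],s['ft_force'])
c=cam('wrist');np.save('pics/w3.npy',c,allow_pickle=True);I=cv2.convertScaleAbs(c['color'][:,:,::-1],alpha=1.5)
cv2.imwrite('pics/w3.png',cv2.resize(I[170:290,260:380],None,fx=5,fy=5,interpolation=cv2.INTER_CUBIC))
E
```

```text
9.225 [530.42981012 122.94577406 197.89135072] [ 3.14052227e+00 -2.06369654e-04  1.35459917e+00] [ 0.32872575 -0.41737324 -1.13314248]
```

View pics/w3.png

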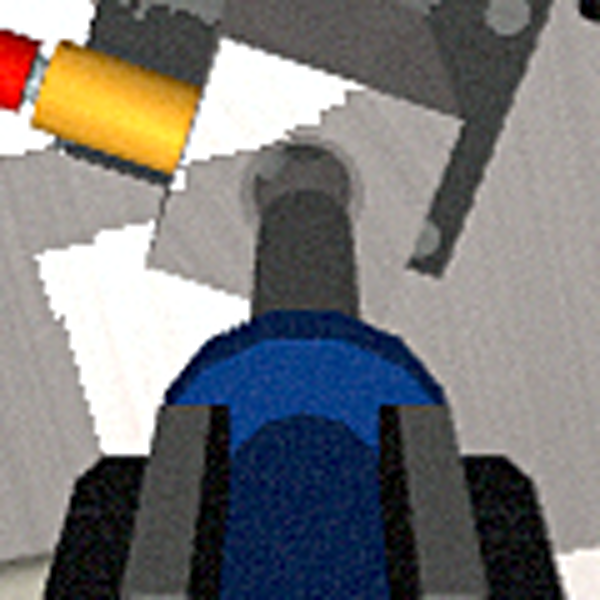

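The close view shows the bore ring centred on crop x≈301 with its top edge at y≈135. The rod tip is centred on x≈305 with its edge at y≈190, so it is over the mouth and a fraction of a millimetre to the right.

```bash
python3 - <<'E'
from h import *
c=np.load('pics/w3.npy',allow_pickle=True).item()
T=tcp();O=T[:3,3];M=T[:3,:3];print(c['cx'],c['cy'])
f=lambda p:(M.T@(p-O)).round(1)
X=M[:,0]
print('bore far edge-10',f(plane(c,[(320.2,197)],96)[0]-10*X),'mid l/r',f(plane(c,[(308,207.5)],96)[0]),f(plane(c,[(332.4,207.5)],96)[0]))
print('rod',f(plane(c,[(321,208)],119.4)[0]-7*X))
E
```

```text
320.32903991943454 206.4354596333192
bore far edge-10 [ -1.8  -1.3 101.9] mid l/r [ -0.4 -11.  101.9] [ -0.4   8.4 101.9]
rod [-0.4 -0.7 78.5]
```

Call:
{"name": "step_arm", "arguments": {
  "moves": [
    [[-0.1, -0.06, 0, 0], [0, 0, 0.3, 0], [0, 0, 0.3, 0], [0, 0, 0.3, 0], [0, 0, 0.3, 0], [0, 0, 0.2, 0], [0, 0, 0.2, 0], [0, 0, 0.2, 0], [0, 0, 0.2, 0], [0, 0, 0, 0]]
  ]
}}

```text
clock: 10.52
eef_pos: [529.1, 122.1, 177.1]
tool_rot: [-3.141, 0.0, 1.355]
ft_force: [0.7, -1.1, -0.5]
finger_gap: 14.2
grip_force: 58.6
```

Call:
{"name": "step_arm", "arguments": {
  "moves": [
    [[0, 0, 0.15, 0], [0, 0, 0.15, 0], [0, 0, 0.15, 0], [0, 0, 0.15, 0], [0, 0, 0, 0]]
  ]
}}

```text
clock: 11.15
eef_pos: [529.1, 122.1, 171.1]
tool_rot: [-3.141, 0.0, 1.355]
ft_force: [0.5, 0.2, -2.1]
finger_gap: 14.4
grip_force: 58.6
```

Call:
{"name": "step_arm", "arguments": {
  "moves": [
    [[0, 0, 0.1, 0], [0, 0, 0.1, 0], [0, 0, 0.1, 0], [0, 0, 0.1, 0], [0, 0, 0.1, 0], [0, 0, 0.1, 0], [0, 0, 0, 0]]
  ]
}}

```text
clock: 12.02
eef_pos: [530.1, 121.9, 166.0]
tool_rot: [3.139, -0.0, 1.355]
ft_force: [3.0, -1.3, 3.7]
finger_gap: 14.5
grip_force: 59.2
```

Call:
{"name": "step_arm", "arguments": {
  "moves": [
    [[0, 0, 0.1, 0], [0, 0, 0.1, 0], [0, 0, 0.1, 0], [0, 0, 0.1, 0], [0, 0, 0, 0]]
  ]
}}

```text
clock: 12.65
eef_pos: [529.9, 121.9, 161.5]
tool_rot: [3.14, 0.0, 1.355]
ft_force: [4.1, -1.5, 2.1]
finger_gap: 14.3
grip_force: 59.2
```

Call:
{"name": "step_arm", "arguments": {
  "moves": [
    [[0, 0, 0.06, 0], [0, 0, 0.06, 0], [0, 0, 0.06, 0], [0, 0, 0, 0]]
  ]
}}

```text
clock: 13.15
eef_pos: [529.3, 121.9, 159.2]
tool_rot: [3.141, 0.001, 1.355]
ft_force: [3.5, -3.5, 0.2]
finger_gap: 14.7
grip_force: 59.1
```

Call:
{"name": "step_arm", "arguments": {
  "moves": [
    [[0, 0, 0.06, 0], [0, 0, 0.06, 0], [0, 0, 0.06, 0], [0, 0, 0, 0]]
  ]
}}

```text
clock: 13.65
eef_pos: [529.3, 121.8, 157.3]
tool_rot: [3.141, 0.001, 1.355]
ft_force: [4.6, -2.4, -0.2]
finger_gap: 14.3
grip_force: 59.1
```

Call:
{"name": "step_arm", "arguments": {
  "moves": [
    [[0, 0, 0.06, 0], [0, 0, 0.06, 0], [0, 0, 0.06, 0], [0, 0, 0, 0]]
  ]
}}

```text
clock: 14.15
eef_pos: [529.3, 121.8, 155.5]
tool_rot: [3.141, 0.001, 1.355]
ft_force: [4.9, -2.8, 0.2]
finger_gap: 14.4
grip_force: 59.1
```

Call:
{"name": "step_arm", "arguments": {
  "moves": [
    [[0, 0, 0.07, 0], [0, 0, 0.07, 0], [0, 0, 0.06, 0], [0, 0, 0, 0]]
  ]
}}

```text
clock: 14.65
eef_pos: [529.3, 121.8, 153.5]
tool_rot: [3.141, 0.001, 1.355]
ft_force: [5.1, -3.8, 0.5]
finger_gap: 14.4
grip_force: 59.1
```

Call:
{"name": "step_arm", "arguments": {
  "moves": [
    [[0, 0, 0.07, 0], [0, 0, 0.07, 0], [0, 0, 0.06, 0], [0, 0, 0, 0]]
  ]
}}

```text
clock: 15.15
eef_pos: [529.3, 121.8, 151.5]
tool_rot: [3.141, 0.001, 1.355]
ft_force: [4.5, -3.1, 0.4]
finger_gap: 14.4
grip_force: 59.1
```

Call:
{"name": "step_arm", "arguments": {
  "moves": [
    [[0, 0, 0.07, 0], [0, 0, 0.07, 0], [0, 0, 0.06, 0], [0, 0, 0, 0]]
  ]
}}

```text
clock: 15.65
eef_pos: [529.3, 121.8, 149.5]
tool_rot: [3.141, 0.001, 1.355]
ft_force: [4.9, -3.4, 0.4]
finger_gap: 14.3
grip_force: 59.1
```

Call:
{"name": "step_arm", "arguments": {
  "moves": [
    [[0, 0, 0.07, 0], [0, 0, 0.07, 0], [0, 0, 0.06, 0], [0, 0, 0, 0]]
  ]
}}

```text
clock: 16.15
eef_pos: [529.3, 121.8, 147.5]
tool_rot: [3.141, 0.001, 1.354]
ft_force: [4.8, -2.0, 0.3]
finger_gap: 14.4
grip_force: 59.1
```

Call:
{"name": "step_arm", "arguments": {
  "moves": [
    [[0, 0, 0.07, 0], [0, 0, 0.07, 0], [0, 0, 0.06, 0], [0, 0, 0, 0]]
  ]
}}

```text
clock: 16.65
eef_pos: [529.3, 121.8, 145.5]
tool_rot: [3.141, 0.001, 1.355]
ft_force: [5.8, -2.8, 0.2]
finger_gap: 14.4
grip_force: 59.1
```

Call:
{"name": "step_arm", "arguments": {
  "moves": [
    [[0, 0, 0.07, 0], [0, 0, 0.07, 0], [0, 0, 0.06, 0], [0, 0, 0, 0]]
  ]
}}

```text
clock: 17.15
eef_pos: [529.3, 121.8, 143.5]
tool_rot: [3.141, 0.001, 1.355]
ft_force: [4.4, -3.4, 0.6]
finger_gap: 14.2
grip_force: 59.1
```

Call:
{"name": "step_arm", "arguments": {
  "moves": [
    [[0, 0, 0.07, 0], [0, 0, 0.07, 0], [0, 0, 0.06, 0], [0, 0, 0, 0]]
  ]
}}

```text
clock: 17.65
eef_pos: [529.6, 121.7, 142.4]
tool_rot: [3.141, 0.001, 1.355]
ft_force: [3.5, -3.6, 5.9]
finger_gap: 14.1
grip_force: 59.8
```

Contact: the TCP lagged 0.9 mm and the force rose by about 5.5 N, so the stiffness is about 6 N/mm.

Call:
{"name": "step_arm", "arguments": {
  "moves": [
    [[0, 0, 0.04, 0], [0, 0, 0.04, 0], [0, 0, 0, 0]]
  ]
}}

```text
clock: 18.02
eef_pos: [529.8, 121.8, 142.4]
tool_rot: [3.14, 0.001, 1.355]
ft_force: [2.5, -3.9, 9.9]
finger_gap: 14.1
grip_force: 60.0
```

Call:
{"name": "step_arm", "arguments": {
  "moves": [
    [[0, 0, 0.04, 0], [0, 0, 0.04, 0], [0, 0, 0.04, 0], [0, 0, 0, 0], [0, 0, 0, 0]]
  ]
}}

```text
clock: 18.65
eef_pos: [530.2, 121.8, 142.2]
tool_rot: [3.14, 0.0, 1.355]
ft_force: [-0.6, -3.9, 14.2]
finger_gap: 14.1
grip_force: 60.5
```

Call:
{"name": "step_arm", "arguments": {
  "moves": [
    [[0, 0, 0.04, 0], [0, 0, 0.05, 0], [0, 0, 0, 0], [0, 0, 0, 0], [0, 0, 0, 0], [0, 0, 0, 0], [0, 0, 0, 0], [0, 0, 0, 0]]
  ]
}}

```text
clock: 19.65
eef_pos: [530.4, 121.9, 142.1]
tool_rot: [3.139, 0.0, 1.355]
ft_force: [-0.9, -4.3, 18.0]
finger_gap: 14.4
grip_force: 60.9
```

Call:
{"name": "step_arm", "arguments": {
  "moves": [
    [[0, 0, 0, 0], [0, 0, 0, 0], [0, 0, 0, 0], [0, 0, 0, 0], [0, 0, -0.1, 0], [0, 0, -0.1, 0], [0, 0, -0.05, 0], [0, 0, 0, 0]]
  ]
}}

```text
clock: 20.65
eef_pos: [529.8, 121.7, 142.4]
tool_rot: [3.14, 0.001, 1.355]
ft_force: [3.6, -4.2, 7.7]
finger_gap: 13.8
grip_force: 59.5
```

Call:
{"name": "step_arm", "arguments": {
  "moves": [
    [[0, 0, -0.05, 0], [0, 0, 0, 0]]
  ]
}}

```text
clock: 20.9
eef_pos: [529.6, 121.8, 142.4]
tool_rot: [3.141, 0.001, 1.355]
ft_force: [3.5, -4.3, 4.9]
finger_gap: 14.5
grip_force: 59.4
```

Call:
{"name": "step_arm", "arguments": {
  "moves": [
    [[0, 0, 0, 0], [0, 0, 0, 0], [0, 0, 0, 0], [0, 0, 0, 0], [0, 0, 0, 0], [0, 0, 0, 0], [0, 0, 0, 0], [0, 0, 0, 0]]
  ],
  "fingers": 7
}}

```text
clock: 21.9
eef_pos: [529.2, 122.1, 142.0]
tool_rot: [3.142, -0.0, 1.355]
ft_force: [0.8, 0.9, 0.2]
finger_gap: 70.0
grip_force: 0.0
```

Call:
{"name": "step_arm", "arguments": {
  "moves": [
    [[0, 0, -0.5, 0], [0, 0, -1, 0], [0, 0, -2, 0], [0, 0, -2, 0], [0, 0, -2, 0], [0, 0, -2, 0], [0, 0, -1.5, 0], [0, 0, 0, 0], [0, 0, 0, 0]]
  ]
}}

```text
clock: 23.02
eef_pos: [528.8, 122.1, 251.3]
tool_rot: [-3.14, 0.0, 1.355]
ft_force: [-0.8, 0.1, -0.6]
finger_gap: 69.7
grip_force: 0.0
```

```bash
python3 - <<'E'
from h import *
s=arm.state();print(s['clock'],s['eef_pos'],s['ft_force'])
c=cam('wrist');cv2.imwrite('pics/w4.png',cv2.convertScaleAbs(c['color'][:,:,::-1],alpha=1.5))
m=blue(c,(280,140,370,300));ys,xs=np.nonzero(m);D=depth(c,np.c_[xs+280,ys+140]);z=D[:,2]
print(np.histogram(z,bins=np.arange(120,190,5)))
k=(z>172)&(z<182);print('neck top',D[k].mean(0),(D[k].min(0)+D[k].max(0))/2)
k=(z>134)&(z<144);print('collar',(D[k].min(0)+D[k].max(0))/2,np.median(D[k],0))
E
```

```text
23.025 [528.82275539 122.13493788 251.25321192] [-0.79064083  0.12163008 -0.59486954]
(array([  0,   0,   5, 482, 142,  20,  29,  27,  27,  37, 104, 260,   0]), array([120, 125, 130, 135, 140, 145, 150, 155, 160, 165, 170, 175, 180,
       185]))
neck top [529.18128451 121.95815777 175.37905493] [529.13518809 121.40588892 174.77596371]
collar [529.24614363 122.39418531 139.16265025] [531.46252195 127.15635567 139.45120093]
```

View pics/w4.png

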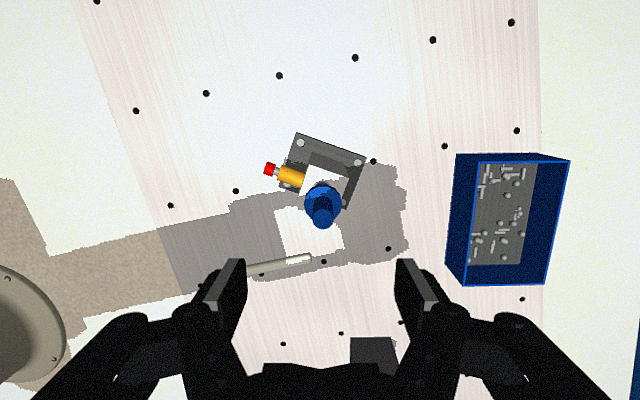

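The post stands upright in the clamp (collar at (322,203), neck top at (322,218)). Its neck top is at z≈176, which matches where it was seated. The fingers are clear, and the pen and bin look untouched.

```bash
python3 -c "
from plant import arm
print(arm.finish_job())"
```

```text
the job is handed in; nothing more can be done
None
```

I seated the blue post on the hidden stop, about 40 mm below the bore mouth, with a held push of about 18 N, then released it upright in the clamp and handed the job in at about 23 s; no verdict was returned.

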